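# Dock a battery pack in the slide-out charging tray

## Task

Pull the charging tray out of the grey cabinet by its bar handle until the slides lock, then put the black battery pack into its bay: hook the pack's toe under the ledge at the back of the tray at a tilt and swing the other end down until the pack lies flat behind the rib, and let go of it. Then press the release button on top of the cabinet, push the tray fully home, and leave the tee, tin, jar and wrench where they are.

Things in the scene. Friction and masses are not known exactly. Their poses are not given: they have to be found in the camera images.
- cabinet: Low grey steel cabinet fixed on the bench, 205 deep x 200 wide x 80 mm high. Origin: middle of the lower edge of its front face, on the bench; x runs into the cabinet (the tray comes out along -x), y to the left seen from the robot, z up. The jar stands on its top, further back than the button.
- tray (a joint): Travel of the tray out of the cabinet (m): 0 fully home; may start up to 0.025 ajar. Locks at 0.140, end stop at 0.148. Pulling takes up to 15 N (friction 2.5 N, return spring 45 N/m from 0.02, latch from 0.11 to 0.14). Let go before the lock, or released from it, it runs back by itself to about 0.075 and stays; the rest of the way home it must be pushed (under 6 N if slow).
- handle (a point): Middle of the tray's round steel bar handle, moving with the tray: 10 mm thick, 100 mm long along y, 50 mm above the bench, on an arm at each end. Axes as the cabinet's. Behind it stands the tray's front panel (170 mm wide, top 66 mm above the bench); between bar and panel is a gap of 45 mm along x and 90 mm along y, open above and below.
- bay (a point): Where the middle of the pack's underside belongs, on the tray floor 16 mm above the bench; moves with the tray, axes as the cabinet's. Pack's toe to +x. In mm from here: tray side walls (14 high) at y -58 and 58; front panel's inner face at x -71, its top 50 above the floor; the cabinet's front at x 69 when locked out.
- ledge (a point): Middle of the lower front edge of the grey ledge at the back of the tray, 53 mm in +x and 13 mm above the bay point. The ledge is 14 mm deep, 62 mm wide, 6 mm thick, on two posts that leave an opening 38 mm wide and 13 mm high for the toe, closed at the back.
- rib (a point): Middle of the upper inner edge of the grey rib on the tray floor, 53 mm in -x of the bay point; 8 mm high, 4 mm thick, 50 mm wide. From rib to ledge is 106 mm, so the pack, 114 mm with its toe, cannot be put in level.
- pack: Black plastic battery pack, 0.25 to 0.5 kg, body 100 (x) x 44 (y) x 34 mm (z), lying flat on the bench. Origin: middle of the body's underside, z up. A toe 14 mm long, 30 mm wide and 6 mm thick projects from the +x end, flush with the underside, to x = 64 mm.
- release (a joint): Travel of the release button downwards (m): 0 up, 0.010 fully pressed. Spring: 2 N at first, 5 N at full travel. The tray frees at about 0.007 (press it fully). The button dips as the tray nears its lock and springs up again as it locks.
- release_top (a point): Middle of the top of the release button, a black block 28 x 30 mm on top of the cabinet near its front right corner; top 96 mm above the bench when up. Pressed straight down.
- tee: Brass pipe tee, 70 mm long, 32 mm high, lying beside the pack about 115 mm to the pack's -y side. Leave alone. Origin: underside of the middle of its run.
- tin: Steel tin, 72 mm diameter, 105 mm high, to the right of the cabinet. Leave alone. Origin: centre of its underside.
- jar: Small glass jar, 48 mm diameter, 55 mm high, on the cabinet's top, 80 to 100 mm further back than the button. Leave alone. Origin: centre of its underside.
- wrench: Dark steel wrench lying on the bench left of the work. Leave alone. Origin: underside of its middle.
Things that resemble listed ones, but are neither listed nor needed, are in the scene too. What is meant by the pack is not pink, and is the larger of those in its own colour.

How it is judged:
By the outcome, as a careful person would: the job done as asked, in the order asked, and still so for the second after the job is handed in, with the robot touching nothing.
It also fails if it takes over 72 s, if anything falls off the work surface, if the arm or the gripper's body presses on something with over 40 N, if the wrist force passes 120 N, or if a joint passes its speed limit or range.

## Robot

A 6-joint arm with a two-finger parallel gripper is mounted at the origin on the work surface. World frame = base frame: x ahead of the robot, y to its left, z up, the work surface at z = 0. Lengths are in m, angles in rad, forces in N, time in s.
With the tool pointing down it reaches from about 0.35 to 0.975 m from the base axis. Payload 4.9 kg.
Tool frame: the origin (TCP) lies midway between the tips of the shut fingers; the grasp point (between the pads) lies 19 mm behind it; x points along the fingers, z is the direction in which the jaws open and shut, and the axes are right-handed (so a half turn about x gives the same grasp; the last joint's range is limited). The gripper opens to 85 mm and grips with 20 to 120 N. Pads are 22 mm wide; open, the fingers measure 114 mm over their backs; the gripper's body (76 mm by 85 mm) begins 54 mm behind the grasp point. The pads swing forward as they close: fully open they stand 13 mm farther back than shut.
Start: joints at [-1.261, 0.053, 1.613, -0, 1.476, -0.119], TCP at [0.26, -0.568, 0.231] pointing down, gripper open.
Joint ranges: [-3.01, 3.01], [-1.01, 2.22], [0.06, 2.58], [-1.02, 4.17], [0.09, 2.62], [-3.14, 3.14]. Speed limits (rad/s): [2.57, 2.57, 3.14, 3.14, 3.14, 3.14].

## Interface

Orientations are given as a unit quaternion [w, x, y, z].
In Python, from plant import state, cams, workorder, nets gives the robot as it stands.
- The arm moves only by the tool play_rows, never from a script. Its argument "motion" is a list of rows, each a list of 3 entries, a list of its own where there are three numbers: the closure, from -1 (fully open) to 1 (shut), then the shift along the world's x, y, z in m, then the turn about the world's z in rad. A call has 1 to 5 rows; each row is the pose to reach, as a shift and turn from the pose commanded when the call began; what a row does not reach only later rows make up. A row lasts 1/10 s, in which the tool goes at most 50 mm and 8.59 degrees, less where a joint would pass 70% of its speed; a pose out of reach is approached as far as the arm can. A call with a gripper value outside its range is refused whole. The fingers move at their own pace and stop on an object; the grip force is fixed at half the most. Time passes only in rows, so rows that repeat a pose let the fingers close. It gives the time, the measured TCP pose, the force and the opening at its end, in the units of the state.
- state(): the state, without advancing time (a new reading comes with each control period).
- cams.grab_frame(name): name is "scene" or "top" or "wrist"; returns (picture, depth): 420x560x3 uint8, red, green, blue; 420x560 float32, m along the optical axis (not along the pixel's ray), 0 where there is no reading.
- cams.camera_info(name): a dict with "K" (3x3 intrinsics, pixels), "k1" (the pictures are not rectified: a ray, as slopes to the right and down, at radius r is drawn at 1 + k1 r^2 times it, then the intrinsics apply), "rvec" (rotation vector, rad) and "tvec" (3), from world to camera coordinates, as OpenCV has them. Camera axes: x right, y down, z forward; pixel columns grow to the right and rows downward; lengths in m; the calibration is good to about 2 mm. A picture is of the moment at which its call begins: read the wrist's pose just before it. camera_info takes no time and is no camera call; for the wrist camera it gives the pose at the moment of the call.
- workorder.job_done(): hands the job in, once; it reports no verdict.
Trained networks look in the newest picture that a camera, given by its name, has taken for a name from the list of things; names that differ only in an ending like _2 or _b are one class to them, and where a whole thing is asked for, a point or a joint stands for the part that bears it (a point fixed in the world has none). Each returns a list of dicts, best first, with "score" (0 to 1); they miss things now and then, are a little off and sometimes report something else, mostly with a low value. They report only what shows in the picture. A call takes as long as a camera call. They do not tell look-alikes from the thing itself.
- nets.recognise(camera, target): "at" ([x, y, z] in m, in world coordinates, good to about 4 mm: the middle of the surface that is visible of it).
- nets.landmark_of(camera, target): "at" ([x, y, z] in m, in world coordinates, good to about 4 mm: a listed point, or the origin of a listed thing).
The state is a dict: "time": time; "joint_pos": joint angles; "joint_vel": joint speeds; "joint_efforts": joint torques, N m; "tool_pos": TCP position; "tool_rot": TCP orientation; "contact_force": force on the tool from outside, world axes, zero at the start; "ft_torque": the same for the moment, N m; "gripper_width": opening from 0.0 (shut) to 1.0 (fully open).
Only numpy, scipy, OpenCV 4.12 (cv2) and the standard library are available. Lean on these libraries where they do the work, as an engineer would, in place of code of your own. Each camera call takes 0.05 s, during which the arm holds its last target.

## Working session

There is one attempt and no reset: what is moved stays moved. The work goes in short steps, Python scripts to look and compute and a tool call to move; the robot and the scene stay as the last step left them, time stands still between calls to the robot, and variables do not carry over. Pictures are saved under pics/ and viewed, and the job is handed in when it is done.

Besides the shell and the picture viewer there is one more tool, called after "Call:" as name(argument=value, ...), one argument or row to a line, values as JSON. play_rows: Moves the arm, as the interface text tells. Its arguments: {"type":"object","properties":{"motion":{"type":"array","items":{"type":"array"}}},"required":["motion"]}

```bash
ls; mkdir -p pics
cat > h.py <<'E'
import numpy as np, cv2
from plant import state, cams, workorder, nets
def save(name,fn,crop=None,scale=1):
    im,d=cams.grab_frame(name); np.savez('/tmp/'+fn+'.npz',im=im,d=d)
    o=im[:,:,::-1]
    if crop: o=o[crop[1]:crop[3],crop[0]:crop[2]]
    if scale!=1: o=cv2.resize(o,None,fx=scale,fy=scale,interpolation=cv2.INTER_CUBIC)
    cv2.imwrite('pics/'+fn+'.png',o); return im,d
def px2w(info,u,v,d):
    K=np.array(info['K']);k1=info['k1']
    a=np.array([(u-K[0,2])/K[0,0],(v-K[1,2])/K[1,1]]);b=a.copy()
    for _ in range(20): b=a/(1+k1*(b@b))
    R=cv2.Rodrigues(np.array(info['rvec'],float))[0];t=np.array(info['tvec'],float).ravel()
    return R.T@(np.array([b[0]*d,b[1]*d,d])-t)
def w2px(info,p):
    K=np.array(info['K']);R=cv2.Rodrigues(np.array(info['rvec'],float))[0];t=np.array(info['tvec'],float).ravel()
    c=R@np.array(p)+t; s=c[:2]/c[2]; s=s*(1+info['k1']*(s@s)); return K[0,0]*s[0]+K[0,2],K[1,1]*s[1]+K[1,2]
def cloud(info,d):
    K=np.array(info['K']);k1=info['k1'];h,w=d.shape
    u,v=np.meshgrid(np.arange(w),np.arange(h));a=np.stack([(u-K[0,2])/K[0,0],(v-K[1,2])/K[1,1]],-1);b=a.copy()
    for _ in range(20): b=a/(1+k1*(b**2).sum(-1,keepdims=True))
    R=cv2.Rodrigues(np.array(info['rvec'],float))[0];t=np.array(info['tvec'],float).ravel()
    P=np.concatenate([b*d[...,None],d[...,None]],-1); W=(P-t)@R; W[d==0]=np.nan; return W
E
python3 - <<'E'
from h import *
s=state()
for k,v in s.items(): print(k,v)
for c in ['scene','top']:
    save(c,c+'0'); i=cams.camera_info(c); print(c,i)
    for n in ['cabinet','handle','bay','ledge','rib','pack','release_top','tee','tin','jar','wrench']:
        if c=='top' or n in('pack','handle','release_top'): print(n,[(np.round(r['at'],3).tolist(),round(r['score'],2)) for r in nets.landmark_of(c,n)][:4])
print(state()['time'])
E
```

```text
pics
time 0.0
joint_pos [-1.26094894e+00  5.33328278e-02  1.61425868e+00  1.42783079e-05
  1.47599099e+00 -1.18990024e-01]
joint_vel [ 0.0008835  -0.00151999  0.00106362  0.00052273  0.00066349  0.00166562]
joint_efforts [ 8.39966342e-04 -3.93686163e+01 -3.70172381e+01  8.15134081e-05
  7.07957981e-03 -1.96600087e-05]
tool_pos [ 0.2597076  -0.5678217   0.23009901]
tool_rot [ 0.59439991  0.38261227  0.59547871 -0.38170893]
contact_force [-0.79617244 -0.53673924  0.39881221]
ft_torque [-0.00883119 -0.04010594 -0.08500515]
gripper_width 0.9988950954939932
scene {'K': array([[419.1124252 ,   0.        , 284.15563047],
       [  0.        , 419.1124252 , 208.90736572],
       [  0.        ,   0.        ,   1.        ]]), 'k1': -0.06903987937658365, 'rvec': array([ 1.33204393,  2.28323399, -0.89146111]), 'tvec': array([ 0.27512339, -0.31196863,  1.5470787 ])}
handle []
pack [([0.32, -0.311, 0.005], 0.95), ([0.472, -0.342, -0.001], 0.85), ([0.51, -0.225, 0.005], 0.85)]
release_top [([0.695, -0.052, 0.096], 0.55)]
top {'K': array([[423.42348764,   0.        , 280.77548785],
       [  0.        , 423.42348764, 196.91930729],
       [  0.        ,   0.        ,   1.        ]]), 'k1': 0.03674041497744524, 'rvec': array([ 2.11118701, -2.15883326,  0.17097226]), 'tvec': array([0.02130873, 0.54184961, 1.00463632])}
cabinet [([0.639, 0.008, 0.002], 0.84), ([0.64, 0.009, 0.025], 0.46)]
handle [([0.566, -0.007, 0.047], 0.83)]
bay [([0.692, 0.022, 0.017], 0.69)]
ledge []
rib []
pack [([0.512, -0.228, 0.0], 0.7), ([0.327, -0.314, -0.002], 0.62), ([0.472, -0.337, 0.001], 0.55)]
release_top [([0.64, 0.007, 0.027], 0.52), ([0.69, -0.053, 0.1], 0.42)]
tee [([0.416, -0.449, 0.004], 0.55)]
tin [([0.703, -0.238, 0.001], 0.59)]
jar [([0.758, 0.062, 0.082], 0.85)]
wrench [([0.396, 0.398, -0.0], 0.7)]
0.8
```

View pics/scene0.png

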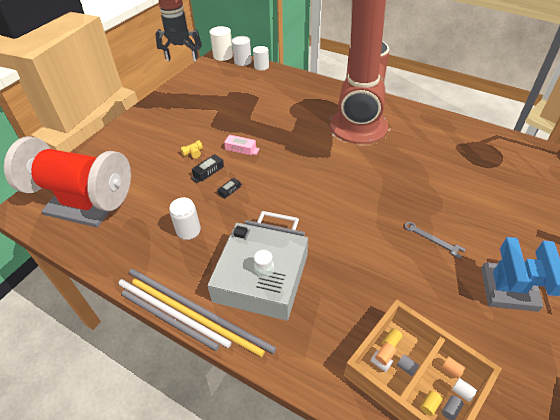

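View pics/top0.png

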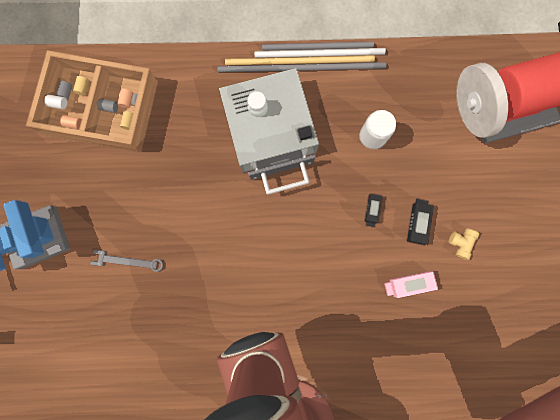

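Run:
```python
from h import *
z=np.load('/tmp/top0.npz');im,d=z['im'],z['d'];i=cams.camera_info('top');W=cloud(i,d)
cv2.imwrite('pics/packcrop.png',cv2.resize(im[170:270,340:500,::-1],None,fx=5,fy=5,interpolation=cv2.INTER_CUBIC))
cv2.imwrite('pics/cabcrop.png',cv2.resize(im[60:205,205,None].repeat(1,1)[:0] if 0 else im[60:205,205:345,::-1],None,fx=4,fy=4,interpolation=cv2.INTER_CUBIC))
def rect(sel,name):
    P=W[sel][:,:2]; 
    r=cv2.minAreaRect((P*1000).astype(np.float32)); print(name,sel.sum(),np.round(r[0],1),np.round(r[1],1),round(r[2],1),'z',np.round(np.nanpercentile(W[sel][:,2],[5,50,95]),4)); return r
u,v=np.meshgrid(np.arange(560),np.arange(420))
def box(a,b,c,e): return (u>=a)&(u<c)&(v>=b)&(v<e)
Z=W[...,2]
rect(box(400,190,440,250)&(Z>.026)&(Z<.045),'packtop')
rect(box(400,190,440,250)&(Z>.004)&(Z<.012)&(im.sum(-1)<130),'packtoe')
rect(box(360,185,390,235)&(Z>.015)&(Z<.045),'small')
rect(box(205,60,325,185)&(Z>.075)&(Z<.085),'cabtop')
rect(box(290,120,320,145)&(Z>.09)&(Z<.1),'button')
rect(box(245,160,325,200)&(Z>.04)&(Z<.056)&(im.min(-1)>170),'handle')
rect(box(235,60,275,125)&(Z>.12)&(Z<.15),'jar')
```

```text
packtop 762 [ 472.6 -336.6] [ 45.6 102.5] 76.9 z [0.0295 0.0334 0.0367]
packtoe 18 [ 484.  -318.4] [  6.5 108.4] 73.1 z [0.0054 0.0085 0.0119]
small 366 [ 514.1 -222.4] [32.3 71.1] 79.7 z [0.0196 0.0238 0.0272]
cabtop 5795 [741.3  36.9] [205.8 199.8] 14.2 z [0.0773 0.0802 0.0831]
button 141 [692.7 -49.7] [28.8 33.5] 15.3 z [0.0929 0.0957 0.0988]
handle 239 [588.9  -1.1] [ 54.4 108.7] 14.1 z [0.0503 0.0537 0.0556]
jar 280 [759.7  62.1] [42.8 41.3] 13.3 z [0.1253 0.1348 0.1378]
```

View pics/packcrop.png

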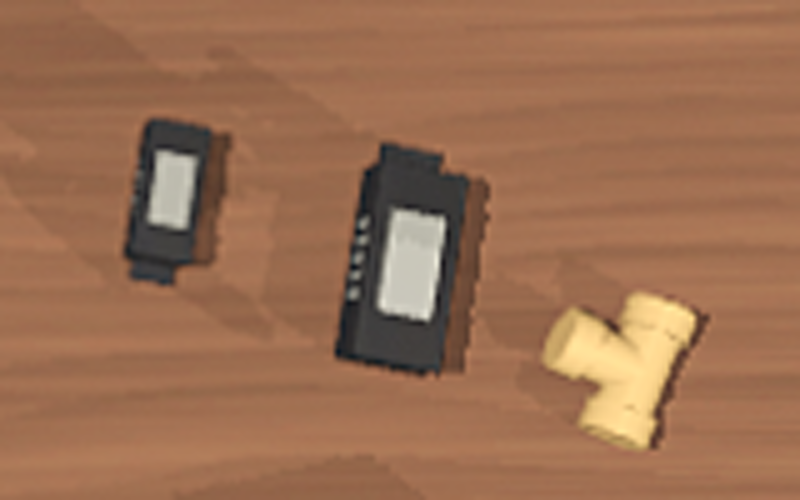

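View pics/cabcrop.png

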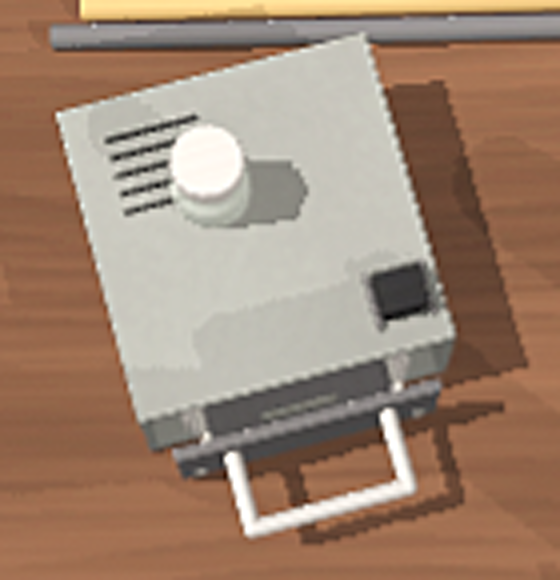

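```bash
cat >> h.py <<'E'
from scipy.spatial.transform import Rotation as Ro
def tool():
    s=state(); q=s['tool_rot']; R=Ro.from_quat([q[1],q[2],q[3],q[0]]).as_matrix()
    jz=R[:,2]; 
    return s,R,np.degrees(np.arctan2(jz[1],jz[0]))
cy=np.radians(14.2); CX=np.array([np.cos(cy),np.sin(cy)]); CYv=np.array([-CX[1],CX[0]]); C0=np.array([.642,.0118])
def tocab(p): q=np.array(p[:2])-C0; return q@CX,q@CYv
def fromcab(x,y): return C0+x*CX+y*CYv
E
python3 - <<'E'
from h import *
s,R,a=tool(); print(R.round(3),a,s['joint_pos'][5])
print('handle',tocab((.5674,-.0065)),tocab((.566,-.007)),'button',tocab((.6927,-.0497)))
z=np.load('/tmp/top0.npz');im,d=z['im'],z['d'];i=cams.camera_info('top');W=cloud(i,d)
# profile along cabinet x in handle middle
P=W.reshape(-1,3);q=P[:,:2]-C0;x=q@CX;y=q@CYv;c=im.reshape(-1,3).sum(-1)
m=(np.abs(y)<.03)&(x>-.11)&(x<.03)
for lo in np.arange(-.11,.03,.005):
    k=m&(x>=lo)&(x<lo+.005); 
    if k.sum(): print(round(lo,3),k.sum(),np.nanmedian(P[k,2]).round(4),np.nanmax(P[k,2]).round(4),int(np.median(c[k])))
h=(x>-.11)&(x<-.03)&(P[:,2]>.04)&(P[:,2]<.058)&(im.reshape(-1,3).min(-1)>170)
print('handle y range',y[h].min(),y[h].max(),'x',x[h].min(),x[h].max(),'z',np.median(P[h,2]))
p=(np.abs(x)<.06)&(P[:,2]>.058)&(P[:,2]<.073); print('panel',np.percentile(x[p],[2,50,98]),np.percentile(y[p],[2,98]))
E
```

```text
[[ 0.     0.909  0.416]
 [-0.     0.416 -0.909]
 [-1.     0.     0.   ]] -65.43155105075576 -0.11900564012296797
handle (np.float64(-0.07680974826375946), np.float64(0.000559081083477629)) (np.float64(-0.07828962544655212), np.float64(0.00041778874876039835)) button (np.float64(0.034064475008137154), np.float64(-0.07205797348260633))
-0.11 45 -0.0002 0.0044 345
-0.105 45 0.0001 0.0051 355
-0.1 43 -0.0 0.0035 351
-0.095 45 0.0004 0.0042 349
-0.09 42 0.0007 0.0052 230
-0.085 62 0.0009 0.055 248
-0.08 92 0.051 0.0584 671
-0.075 54 0.051 0.0584 520
-0.065 14 0.0012 0.0059 306
-0.06 47 -0.0004 0.0059 335
-0.055 45 0.0002 0.0049 332
-0.05 39 -0.0001 0.0039 324
-0.045 44 0.0001 0.004 342
-0.04 42 0.0004 0.0046 299
-0.035 43 0.0004 0.005 208
-0.03 172 0.031 0.0705 214
-0.025 58 0.0655 0.0694 419
-0.02 14 0.0668 0.0686 334
-0.01 13 0.0171 0.0264 249
-0.005 56 0.0211 0.0836 328
0.0 88 0.0779 0.0835 545
0.005 96 0.0778 0.0833 553
0.01 92 0.0776 0.0836 554
0.015 55 0.0797 0.0849 561
0.02 48 0.0801 0.0835 562
0.025 50 0.0797 0.0835 564
handle y range -0.4730559136284305 0.05489952557531238 x -0.08187812514049622 -0.030085320417686932 z 0.053948804980460466
panel [-0.05548503 -0.02306267  0.02484077] [-0.47201843  0.59725548]
```

Call:
play_rows(
  motion=[
    [-0.1, [0.02, 0.037, 0.0], 0.1],
    [-0.1, [0.04, 0.075, 0.0], 0.2],
    [-0.1, [0.062, 0.113, 0.0], 0.3],
    [-0.1, [0.083, 0.15, 0.0], 0.4],
    [-0.1, [0.103, 0.188, 0.0], 0.5],
  ],
)

```text
time: 1.3
tool_pos: [0.3635, -0.3789, 0.2314]
tool_rot: [0.672, 0.222, 0.671, -0.222]
contact_force: [-0.3, 0.3, 0.6]
gripper_width: 0.549
```

Call:
play_rows(
  motion=[
    [-0.1, [0.02, 0.037, 0.0], 0.1],
    [-0.1, [0.04, 0.075, 0.0], 0.2],
    [-0.1, [0.062, 0.113, 0.0], 0.3],
    [-0.1, [0.083, 0.15, 0.0], 0.4],
    [-0.1, [0.103, 0.188, 0.0], 0.5],
  ],
)

```text
time: 1.8
tool_pos: [0.4665, -0.1908, 0.2316]
tool_rot: [0.706, 0.049, 0.705, -0.049]
contact_force: [0.1, 0.1, 0.0]
gripper_width: 0.548
```

Call:
play_rows(
  motion=[
    [-0.1, [0.02, 0.037, 0.0], 0.1],
    [-0.1, [0.04, 0.075, 0.0], 0.2],
    [-0.1, [0.062, 0.113, -0.03], 0.3],
    [-0.1, [0.083, 0.15, -0.06], 0.389],
    [-0.1, [0.101, 0.185, -0.08], 0.389],
  ],
)

```text
time: 2.3
tool_pos: [0.5672, -0.0058, 0.1501]
tool_rot: [0.702, -0.088, 0.702, 0.088]
contact_force: [-0.2, -0.5, 0.9]
gripper_width: 0.546
```

Run:
```python
from h import *
s,R,a=tool(); print(s['tool_pos'],a,tocab(s['tool_pos']))
save('wrist','w1')
print([(np.round(r['at'],3).tolist(),round(r['score'],2)) for r in nets.landmark_of('wrist','handle')][:4])
i=cams.camera_info('wrist'); print(w2px(i,[*s['tool_pos'][:2],.05]))
```

```text
[ 0.56717476 -0.0058486   0.15010795] 14.229226347418946 (np.float64(-0.07686831356508839), np.float64(0.0012458283755894396))
[([0.568, -0.008, 0.048], 0.63)]
(np.float64(281.70356728510444), np.float64(218.91064331102035))
```

View pics/w1.png

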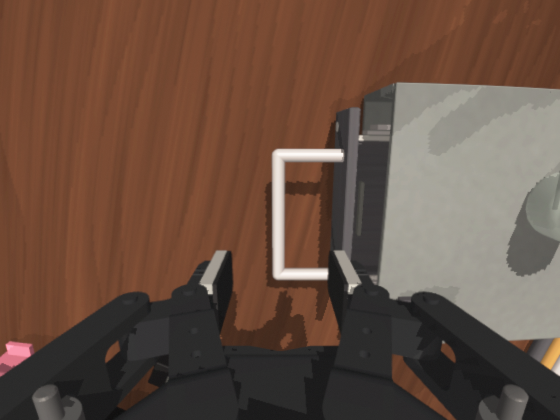

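Call:
play_rows(
  motion=[
    [-0.1, [0.0, -0.001, -0.04], 0],
    [-0.1, [0.0, -0.001, -0.08], 0],
    [-0.1, [0.0, -0.001, -0.1], 0],
    [-0.1, [0.0, -0.001, -0.117], 0],
    [0.3, [0.0, -0.001, -0.117], 0],
  ],
)

```text
time: 2.9
tool_pos: [0.5647, -0.0087, 0.0319]
tool_rot: [0.7, -0.086, 0.704, 0.087]
contact_force: [-0.4, 0.0, -0.3]
gripper_width: 0.392
```

Call:
play_rows(
  motion=[
    [0.8, [0, 0, 0], 0],
    [1, [0, 0, 0], 0],
    [1, [0, 0, 0], 0],
    [1, [0, 0, 0], 0],
  ],
)

```text
time: 3.3
tool_pos: [0.5677, -0.0089, 0.0359]
tool_rot: [0.702, -0.088, 0.701, 0.087]
contact_force: [-3.0, -2.1, 4.2]
gripper_width: 0.085
```

Call:
play_rows(
  motion=[
    [1, [-0.0097, -0.0025, 0], 0],
    [1, [-0.0194, -0.0049, 0], 0],
    [1, [-0.0291, -0.0074, 0], 0],
    [1, [-0.0388, -0.0098, 0], 0],
    [1, [-0.0485, -0.0123, 0], 0],
  ],
)

```text
time: 3.8
tool_pos: [0.5204, -0.0209, 0.036]
tool_rot: [0.704, -0.087, 0.699, 0.087]
contact_force: [6.2, 1.2, -0.4]
gripper_width: 0.088
```

Call:
play_rows(
  motion=[
    [1, [-0.0097, -0.0025, 0], 0],
    [1, [-0.0194, -0.0049, 0], 0],
    [1, [-0.0291, -0.0074, 0], 0],
    [1, [-0.0388, -0.0098, 0], 0],
    [1, [-0.0485, -0.0123, 0], 0],
  ],
)

```text
time: 4.3
tool_pos: [0.4724, -0.033, 0.036]
tool_rot: [0.705, -0.087, 0.699, 0.087]
contact_force: [8.3, 1.2, -2.4]
gripper_width: 0.087
```

Call:
play_rows(
  motion=[
    [1, [-0.0058, -0.0015, 0], 0],
    [1, [-0.0116, -0.0029, 0], 0],
    [1, [-0.0174, -0.0044, 0], 0],
    [1, [-0.0204, -0.0052, 0], 0],
    [1, [-0.0204, -0.0052, 0], 0],
  ],
)

```text
time: 4.8
tool_pos: [0.4517, -0.0383, 0.0359]
tool_rot: [0.704, -0.087, 0.699, 0.087]
contact_force: [5.1, 0.7, 0.7]
gripper_width: 0.084
```

Call:
play_rows(
  motion=[
    [1, [-0.002, -0.0005, 0], 0],
    [1, [-0.004, -0.001, 0], 0],
    [1, [-0.004, -0.001, 0], 0],
  ],
)

```text
time: 5.1
tool_pos: [0.4479, -0.0392, 0.0359]
tool_rot: [0.704, -0.087, 0.699, 0.087]
contact_force: [5.4, 0.9, 0.5]
gripper_width: 0.086
```

Run:
```python
from h import *
s,R,a=tool(); print(s['tool_pos'],a,tocab(s['tool_pos']),s['contact_force'])
im,d=save('top','t1',(200,60,360,220),4)
W=cloud(cams.camera_info('top'),d);P=W.reshape(-1,3);q=P[:,:2]-C0;x=q@CX;y=q@CYv
k=(np.abs(x-.034)<.01)&(np.abs(y+.072)<.01);print('btn z',np.nanmedian(P[k,2]))
```

```text
[ 0.44791152 -0.03922553  0.0359447 ] 14.13282860245573 (np.float64(-0.20067511132817226), np.float64(-0.001855130573108561)) [5.41944571 0.8680493  0.498766  ]
btn z 0.09639854343737755
```

View pics/t1.png

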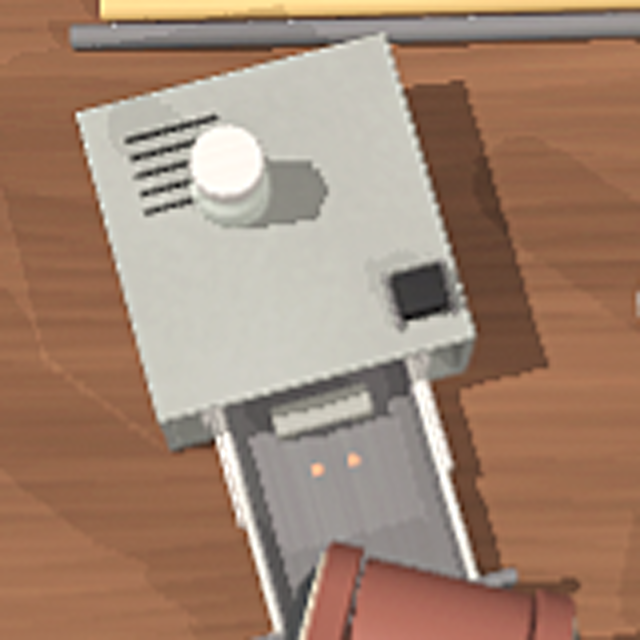

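Call:
play_rows(
  motion=[
    [0.7, [0.004, 0.001, 0], 0],
    [0.3, [0.004, 0.001, 0], 0],
    [-0.1, [0.004, 0.001, 0], 0],
    [-0.1, [0.004, 0.001, 0], 0],
    [-0.1, [0.004, 0.001, 0], 0],
  ],
)

```text
time: 5.65
tool_pos: [0.4491, -0.0381, 0.034]
tool_rot: [0.701, -0.087, 0.702, 0.087]
contact_force: [0.5, -0.6, 0.2]
gripper_width: 0.55
```

Call:
play_rows(
  motion=[
    [-0.1, [0, 0, 0.03], 0],
    [-0.1, [0, 0, 0.07], 0],
    [-0.1, [0, 0, 0.12], 0],
    [-0.1, [0.0, -0.04, 0.15], 0.1],
    [-0.1, [0, -0.08, 0.17], 0.2],
  ],
)

```text
time: 6.15
tool_pos: [0.4505, -0.1189, 0.2079]
tool_rot: [0.69, -0.16, 0.687, 0.158]
contact_force: [1.2, -0.2, -0.8]
gripper_width: 0.553
```

Run:
```python
from h import *
s,R,a=tool(); i=cams.camera_info('wrist')
im,d=save('wrist','w2'); W=cloud(i,d)
L=(W-s['tool_pos'])@R
m=(np.abs(L[...,2])<.06)&(np.abs(L[...,1])<.03)&(L[...,0]>-.06)&(L[...,0]<.02)
for s_ in (1,-1):
    k=m&(L[...,2]*s_>0); q=L[k]; print(k.sum(),np.percentile(q[:,0],[50,90,98,100]).round(4), 'jaw',np.percentile(np.abs(q[:,2]),[0,2,50,98]).round(4),'y',np.percentile(q[:,1],[1,50,99]).round(4))
    # silvery pads
    kk=k&(im.min(-1)>90); q=L[kk]; print(' pad',kk.sum(), (q[:,0].min(),q[:,0].max()) if kk.sum() else '', np.median(np.abs(q[:,2])) if kk.sum() else '')
im,d=save('top','t2',(200,60,360,220),4)
for n in ['handle','bay','ledge','rib','pack']: print(n,[(np.round(r['at'],3).tolist(),round(r['score'],2),np.round(tocab(r['at']),3)) for r in nets.landmark_of('top',n)][:4])
```

```text
6026 [-0.0539 -0.0211 -0.009  -0.001 ] jaw [0.0219 0.0233 0.0381 0.0547] y [-0.0106  0.007   0.0136]
 pad 492 (np.float64(-0.05900060366305394), np.float64(-0.005830529074132668)) 0.027343240465411967
6053 [-0.0538 -0.021  -0.0093 -0.0014] jaw [0.0216 0.0232 0.0383 0.0547] y [-0.0105  0.0071  0.0138]
 pad 515 (np.float64(-0.05766582757881703), np.float64(-0.005884551393364776)) 0.027207301221771913
handle [([0.448, -0.037, 0.048], 0.72, array([-0.2  ,  0.001]))]
bay [([0.575, -0.006, 0.016], 0.88, array([-0.07 , -0.001]))]
ledge [([0.627, 0.007, 0.024], 0.93, array([-0.016, -0.001]))]
rib [([0.523, -0.022, 0.027], 0.93, array([-0.124, -0.003]))]
pack [([0.47, -0.336, 0.002], 0.83, array([-0.252, -0.295])), ([0.328, -0.313, -0.002], 0.71, array([-0.384, -0.238]))]
```

View pics/t2.png

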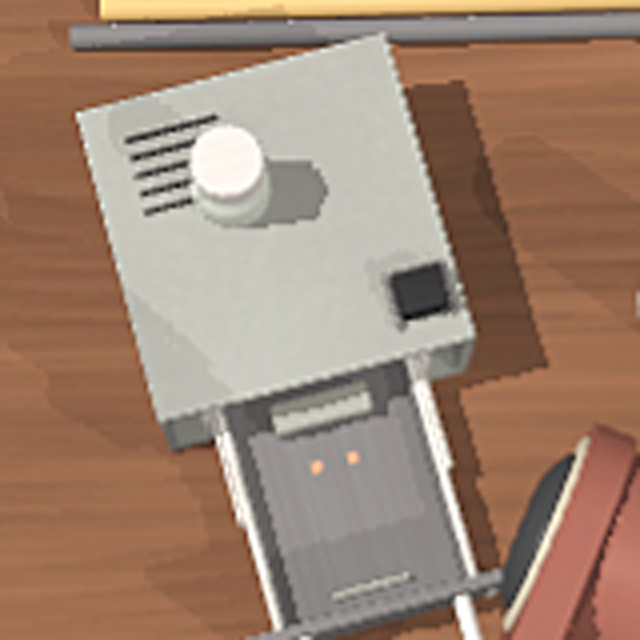

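Call:
play_rows(
  motion=[
    [-0.6, [0.004, -0.04, 0], 0.149],
    [-0.6, [0.008, -0.08, 0], 0.298],
    [-0.6, [0.012, -0.12, 0], 0.447],
    [-0.6, [0.016, -0.16, 0], 0.596],
    [-0.6, [0.02, -0.2, 0], 0.745],
  ],
)

```text
time: 7.0
tool_pos: [0.4695, -0.3181, 0.2027]
tool_rot: [0.584, -0.398, 0.584, 0.4]
contact_force: [0.5, -0.4, 1.1]
gripper_width: 0.8
```

Call:
play_rows(
  motion=[
    [-0.6, [0.0015, -0.017, -0.04], 0.149],
    [-0.6, [0.0015, -0.017, -0.08], 0.149],
    [-0.6, [0.0015, -0.017, -0.08], 0.149],
  ],
)

```text
time: 7.3
tool_pos: [0.4672, -0.331, 0.116]
tool_rot: [0.553, -0.434, 0.555, 0.445]
contact_force: [-0.2, 1.1, -0.8]
gripper_width: 0.801
```

Run:
```python
from h import *
s,R,a=tool(); i=cams.camera_info('wrist'); print(s['tool_pos'],a)
im,d=save('wrist','w3'); W=cloud(i,d); Z=W[...,2]
c=np.linalg.norm(W[...,:2]-np.array([.472,-.336]),axis=-1)<.075
for lo,hi in((.028,.04),(.002,.04)):
    k=c&(Z>lo)&(Z<hi)&((im.max(-1)<90)|(lo>.02)); r=cv2.minAreaRect((W[k][:,:2]*1000).astype(np.float32)); print(k.sum(),r, np.nanmedian(Z[k]))
print([(np.round(r['at'],3).tolist(),round(r['score'],2)) for r in nets.landmark_of('wrist','pack')][:4])
```

```text
[ 0.46719465 -0.33095759  0.11598383] 76.83749181082513
7169 ((471.69891357421875, -338.89166259765625), (44.50605773925781, 99.55017852783203), 76.95632934570312) 0.03398697935675428
5058 ((468.91363525390625, -349.57855224609375), (66.50247955322266, 99.61311340332031), 76.39107513427734) 0.03378743747524499
[([0.516, -0.229, -0.001], 0.97), ([0.324, -0.31, -0.003], 0.87), ([0.472, -0.336, -0.001], 0.62)]
```

View pics/w3.png

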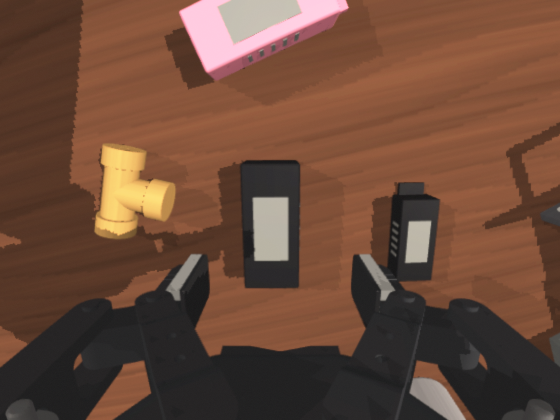

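Call:
play_rows(
  motion=[
    [-0.6, [0.001, -0.003, -0.02], 0],
    [-0.6, [0.001, -0.003, -0.04], 0],
    [-0.6, [0.001, -0.003, -0.06], 0],
    [-0.6, [0.001, -0.003, -0.06], 0],
  ],
)

```text
time: 7.8
tool_pos: [0.4719, -0.3369, 0.0641]
tool_rot: [0.554, -0.439, 0.554, 0.44]
contact_force: [-0.0, 0.5, -0.4]
gripper_width: 0.799
```

Call:
play_rows(
  motion=[
    [-0.6, [0, -0.001, -0.025], 0],
    [-0.6, [0, -0.001, -0.05], 0],
    [-0.6, [0, -0.001, -0.064], 0],
    [-0.6, [0, -0.001, -0.064], 0],
    [0.2, [0, -0.001, -0.064], 0],
  ],
)

```text
time: 8.3
tool_pos: [0.4729, -0.3398, 0.002]
tool_rot: [0.554, -0.44, 0.554, 0.439]
contact_force: [-0.1, -0.2, 1.0]
gripper_width: 0.648
```

Call:
play_rows(
  motion=[
    [0.6, [0, 0, 0], 0],
    [1, [0, 0, 0], 0],
    [1, [0, 0, 0], 0],
    [1, [0, 0, 0], 0],
  ],
)

```text
time: 8.7
tool_pos: [0.4734, -0.3404, 0.0026]
tool_rot: [0.554, -0.441, 0.554, 0.438]
contact_force: [0.4, 0.7, 6.7]
gripper_width: 0.502
```

Call:
play_rows(
  motion=[
    [1, [0, 0, 0.02], 0],
    [1, [0, 0, 0.05], 0],
    [1, [0, 0, 0.09], 0],
    [1, [0.007, 0.03, 0.13], 0.06],
    [1, [0.015, 0.07, 0.15], 0.14],
  ],
)

```text
time: 9.2
tool_pos: [0.4882, -0.2707, 0.1546]
tool_rot: [0.522, -0.479, 0.522, 0.475]
contact_force: [1.2, 0.4, -2.0]
gripper_width: 0.507
```

Call:
play_rows(
  motion=[
    [1, [0.01, 0.045, 0], 0.08],
    [1, [0.02, 0.09, 0], 0.16],
    [1, [0.03, 0.135, 0], 0.24],
    [1, [0.04, 0.18, 0], 0.3],
    [1, [0.05, 0.22, 0], 0.337],
  ],
)

```text
time: 9.7
tool_pos: [0.5364, -0.047, 0.1499]
tool_rot: [0.434, -0.558, 0.434, 0.559]
contact_force: [1.0, -0.6, -1.9]
gripper_width: 0.507
```

Call:
play_rows(
  motion=[
    [1, [0.008, 0.038, 0], 0],
    [1, [0.008, 0.038, 0], 0],
    [1, [0.008, 0.038, 0], 0],
  ],
)

```text
time: 10.0
tool_pos: [0.5444, -0.0105, 0.1498]
tool_rot: [0.434, -0.558, 0.434, 0.559]
contact_force: [-0.6, -0.6, -2.8]
gripper_width: 0.501
```

Run:
```python
from h import *
s,R,a=tool(); print(s['tool_pos'],a,tocab(s['tool_pos']),s['contact_force'],s['ft_torque'])
save('scene','s1',(180,130,340,250),5); save('wrist','w4')
```

```text
[ 0.54443288 -0.01047574  0.14975369] 104.28023373908563 (np.float64(-0.10005039796836586), np.float64(0.00233882257629324)) [-0.55400107 -0.63909845 -2.77809182] [0.02652694 0.0366226  0.00858926]
```

View pics/s1.png

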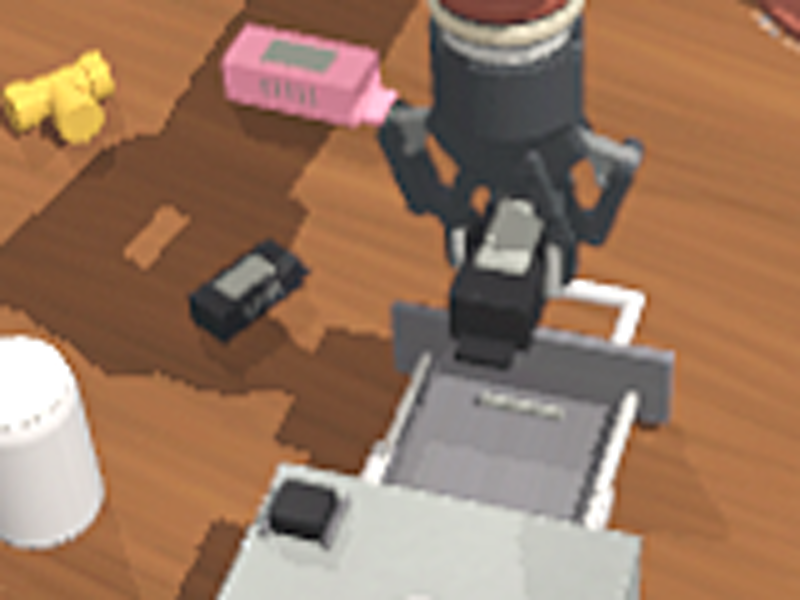

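View pics/w4.png

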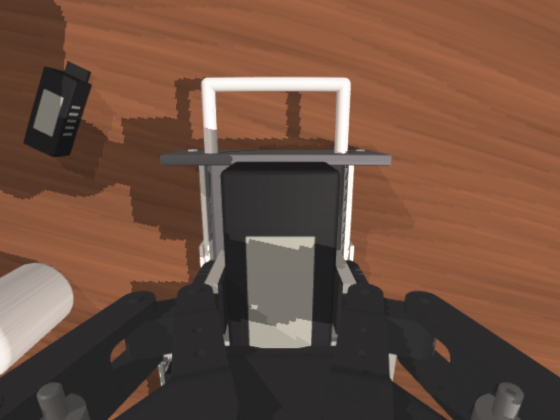

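Call:
play_rows(
  motion=[
    [1, [0.0006, -0.0024, -0.03], 0],
    [1, [0.0006, -0.0024, -0.06], 0],
    [1, [0.0006, -0.0024, -0.075], 0],
    [1, [0.0006, -0.0024, -0.077], 0],
    [1, [0.0006, -0.0024, -0.079], 0],
  ],
)

```text
time: 10.6
tool_pos: [0.5459, -0.0143, 0.0718]
tool_rot: [-0.435, 0.558, -0.435, -0.557]
contact_force: [0.9, -0.4, -2.6]
gripper_width: 0.506
```

Call:
play_rows(
  motion=[
    [1, [0, 0, -0.002], 0],
    [1, [0, 0, -0.004], 0],
    [1, [0, 0, -0.005], 0],
    [1, [0, 0, -0.005], 0],
  ],
)

```text
time: 11.0
tool_pos: [0.5467, -0.0138, 0.0683]
tool_rot: [-0.435, 0.559, -0.434, -0.557]
contact_force: [-1.0, -0.4, 4.5]
gripper_width: 0.506
```

Call:
play_rows(
  motion=[
    [1, [0, 0, -0.001], 0],
    [1, [0, 0, -0.002], 0],
    [1, [0, 0, -0.003], 0],
    [1, [0, 0, -0.003], 0],
  ],
)

```text
time: 11.4
tool_pos: [0.5477, -0.0136, 0.0666]
tool_rot: [-0.435, 0.559, -0.434, -0.557]
contact_force: [-0.6, 1.9, 9.9]
gripper_width: 0.507
```

Call:
play_rows(
  motion=[
    [1, [0, 0, -0.001], 0],
    [1, [0, 0, -0.002], 0],
    [1, [0, 0, -0.003], 0],
    [1, [0, 0, -0.003], 0],
  ],
)

```text
time: 11.8
tool_pos: [0.5488, -0.0134, 0.0644]
tool_rot: [-0.436, 0.56, -0.433, -0.556]
contact_force: [0.2, 2.0, 12.0]
gripper_width: 0.506
```

Run:
```python
from h import *
s,R,a=tool(); print(s['tool_pos'],a,tocab(s['tool_pos']),s['contact_force'],s['ft_torque'])
save('scene','s2',(180,130,340,250),5); im,d=save('wrist','w5')
W=cloud(cams.camera_info('wrist'),d);q=W[...,:2]-C0;x=q@CX;y=q@CYv;Z=W[...,2]
k=(np.abs(y)<.015)&(x>-.16)&(x<-.06)&(Z>.07)&(Z<.13)
print(k.sum(),np.polyfit(x[k],Z[k],1))
```

```text
[ 0.54878884 -0.0134403   0.06439899] 104.16425826844628 (np.float64(-0.09655475457206394), np.float64(-0.001603708468119928)) [ 0.16219561  2.01020536 12.04244096] [ 0.27385255  0.48961278 -0.06572599]
14788 [-0.00624684  0.09602054]
```

View pics/s2.png

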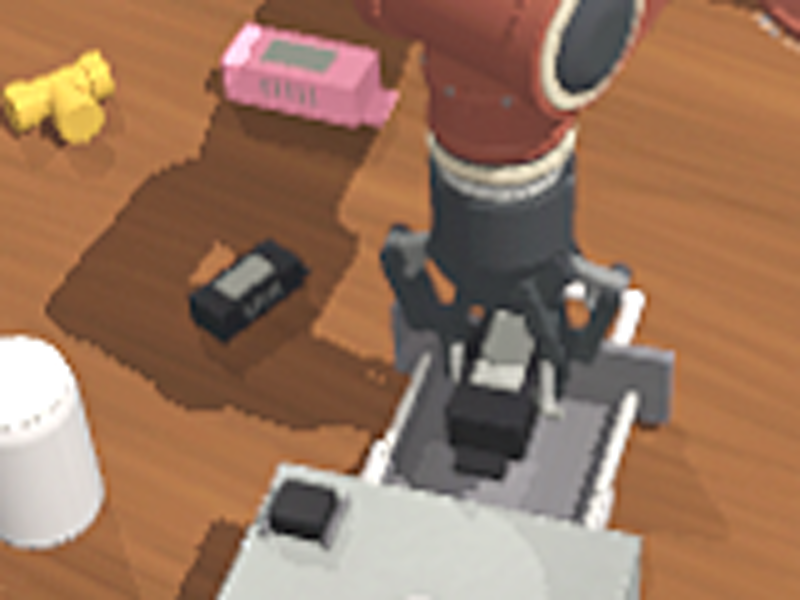

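```bash
cat >> h.py <<'E'
def packtilt(fn,lo=-.16,hi=-.06,zl=.05,zh=.13,yc=0):
    z=np.load('/tmp/'+fn+'.npz');im,d=z['im'],z['d'];W=cloud(np.load('/tmp/'+fn+'_i.npy',allow_pickle=True).item(),d)
    q=W[...,:2]-C0;x=q@CX;y=q@CYv;Z=W[...,2]
    k=(np.abs(y-yc)<.015)&(x>lo)&(x<hi)&(Z>zl)&(Z<zh)
    for a in np.arange(lo,hi,.005):
        m=k&(x>=a)&(x<a+.005)
        if m.sum()>5: print(round(a,3),m.sum(),np.percentile(Z[m],[5,50,95]).round(4))
E
python3 - <<'E'
from h import *
np.save('/tmp/w5_i.npy',cams.camera_info('wrist'))
packtilt('w5')
s,R,a=tool();print(R.round(4))
E
```

```text
-0.155 66 [0.0681 0.0691 0.0705]
-0.15 1895 [0.0711 0.0937 0.1005]
-0.145 1192 [0.0988 0.0998 0.1008]
-0.14 1126 [0.0984 0.0994 0.1004]
-0.135 1068 [0.098  0.0989 0.1   ]
-0.13 1045 [0.0976 0.0986 0.0995]
-0.125 1023 [0.0973 0.0983 0.0993]
-0.12 946 [0.0971 0.0981 0.0992]
-0.115 907 [0.0968 0.0978 0.0987]
-0.11 835 [0.0964 0.0973 0.0983]
-0.105 831 [0.0959 0.0968 0.0976]
-0.1 776 [0.0954 0.0964 0.0974]
-0.095 749 [0.0951 0.096  0.097 ]
-0.09 726 [0.0947 0.0957 0.0965]
-0.085 669 [0.0944 0.0953 0.0961]
-0.08 656 [0.0938 0.0948 0.0957]
-0.075 394 [0.0932 0.0942 0.095 ]
-0.07 9 [0.0929 0.0932 0.0935]
[[ 6.900e-03 -9.696e-01 -2.447e-01]
 [ 1.000e-04 -2.447e-01  9.696e-01]
 [-1.000e+00 -6.700e-03 -1.600e-03]]
```

View pics/w5.png

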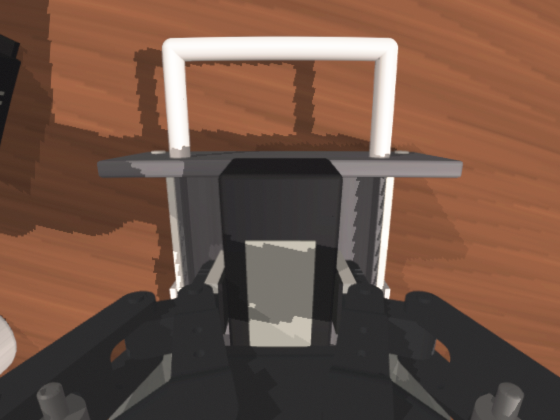

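Call:
play_rows(
  motion=[
    [1, [-0.001, 0, -0.001], 0],
    [1, [-0.002, -0.0005, -0.002], 0],
    [1, [-0.002, -0.0005, -0.003], 0],
    [1, [-0.002, -0.0005, -0.004], 0],
  ],
)

```text
time: 12.3
tool_pos: [0.5494, -0.0135, 0.0623]
tool_rot: [-0.438, 0.561, -0.432, -0.554]
contact_force: [5.1, 4.9, 14.6]
gripper_width: 0.505
```

Call:
play_rows(
  motion=[
    [1, [0, 0, -0.001], 0],
    [1, [0, 0, -0.002], 0],
    [1, [0, 0, -0.002], 0],
    [1, [0, 0, -0.002], 0],
  ],
)

```text
time: 12.7
tool_pos: [0.5498, -0.0135, 0.0607]
tool_rot: [-0.438, 0.561, -0.431, -0.554]
contact_force: [4.6, 4.6, 14.0]
gripper_width: 0.504
```

```bash
cat >> h.py <<'E'
def wl(fn,**k):
    s,R,a=tool(); print(s['tool_pos'].round(4),round(a,1),np.round(tocab(s['tool_pos']),4),np.round(s['contact_force'],1))
    np.save('/tmp/'+fn+'_i.npy',cams.camera_info('wrist')); save('wrist',fn); packtilt(fn,**k)
E
python3 - <<'E'
from h import *
wl('w6')
E
```

```text
[ 0.5498 -0.0135  0.0607] 104.1 [-0.0956 -0.002 ] [ 4.6  4.6 14. ]
-0.155 90 [0.0687 0.0703 0.0717]
-0.15 2008 [0.0591 0.088  0.0992]
-0.145 1315 [0.099 0.1   0.101]
-0.14 1197 [0.0982 0.0993 0.1002]
-0.135 1128 [0.0975 0.0985 0.0995]
-0.13 1052 [0.0967 0.0977 0.0987]
-0.125 1046 [0.0959 0.097  0.098 ]
-0.12 940 [0.0957 0.0966 0.0975]
-0.115 907 [0.0948 0.0958 0.0968]
-0.11 831 [0.0941 0.095  0.096 ]
-0.105 789 [0.0931 0.0941 0.0951]
-0.1 760 [0.0924 0.0934 0.0943]
-0.095 720 [0.0918 0.0927 0.0935]
-0.09 673 [0.091  0.0919 0.0928]
-0.085 638 [0.0901 0.0911 0.092 ]
-0.08 597 [0.0894 0.0903 0.0912]
-0.075 510 [0.0884 0.0894 0.0904]
-0.07 117 [0.0876 0.0885 0.0894]
```

Call:
play_rows(
  motion=[
    [1, [0, 0, -0.001], 0],
    [1, [0, 0, -0.002], 0],
    [1, [0, 0, -0.003], 0],
    [1, [0, 0, -0.003], 0],
  ],
)

```text
time: 13.15
tool_pos: [0.5504, -0.0134, 0.0579]
tool_rot: [-0.438, 0.562, -0.431, -0.554]
contact_force: [6.2, 4.6, 13.5]
gripper_width: 0.504
```

Call:
play_rows(
  motion=[
    [1, [0.002, 0.0005, 0.015], 0],
    [1, [0.002, 0.0005, 0.03], 0],
    [1, [0.002, 0.0005, 0.03], 0],
    [1, [0.002, 0.0005, 0.03], 0],
  ],
)

```text
time: 13.55
tool_pos: [0.5452, -0.0137, 0.0812]
tool_rot: [0.435, -0.558, 0.435, 0.558]
contact_force: [-0.7, 0.6, -2.6]
gripper_width: 0.504
```

Run:
```python
from h import *
wl('w7')
```

```text
[ 0.5452 -0.0137  0.0812] 104.2 [-0.1001 -0.001 ] [-0.7  0.6 -2.6]
-0.16 66 [0.0932 0.0938 0.0947]
-0.155 1567 [0.0959 0.107  0.1159]
-0.15 1649 [0.1173 0.1231 0.1245]
-0.145 1244 [0.122  0.123  0.1241]
-0.14 1175 [0.1209 0.1219 0.123 ]
-0.135 1091 [0.1198 0.1208 0.1218]
-0.13 1024 [0.1187 0.1197 0.1207]
-0.125 999 [0.1179 0.119  0.1199]
-0.12 905 [0.1169 0.1179 0.119 ]
-0.115 829 [0.1159 0.1169 0.1179]
-0.11 790 [0.1145 0.1156 0.1166]
-0.105 750 [0.1135 0.1145 0.1154]
-0.1 699 [0.1124 0.1134 0.1143]
-0.095 655 [0.1114 0.1124 0.1133]
-0.09 620 [0.1103 0.1113 0.1122]
-0.085 579 [0.1092 0.1102 0.1112]
-0.08 516 [0.108  0.109  0.1099]
-0.075 277 [0.1068 0.1076 0.1084]
```

Call:
play_rows(
  motion=[
    [1, [0.013, 0.003, 0], 0],
    [1, [0.0255, 0.0065, 0], 0],
    [1, [0.0255, 0.0065, -0.015], 0],
    [1, [0.0255, 0.0065, -0.03], 0],
    [1, [0.0255, 0.0065, -0.03], 0],
  ],
)

```text
time: 14.1
tool_pos: [0.5674, -0.0067, 0.0466]
tool_rot: [0.433, -0.555, 0.436, 0.56]
contact_force: [-0.6, 0.1, -2.7]
gripper_width: 0.506
```

Run:
```python
from h import *
wl('w8',hi=-.03)
im,d=save('top','t3',(200,60,360,220),4); save('scene','s3',(200,180,320,270),6)
W=cloud(cams.camera_info('top'),d);q=W[...,:2]-C0;x=q@CX;y=q@CYv;Z=W[...,2]
k=(x>-.02)&(x<.0)&(np.abs(y)<.05)&(Z>.03)&(Z<.04); print('ledge',k.sum(),x[k].min(),x[k].max(),np.percentile(y[k],[2,98]))
k=(x>-.13)&(x<-.03)&(np.abs(y)<.05)&(Z>.055)&(Z<.1); print('pack',k.sum(),np.percentile(y[k],[2,50,98]))
print([np.round(tocab(r['at']),4) for r in nets.landmark_of('top','ledge')])
```

```text
[ 0.5674 -0.0067  0.0466] 104.2 [-0.0768  0.0004] [-0.6  0.1 -2.7]
-0.15 890 [0.0644 0.0656 0.0667]
-0.145 769 [0.0642 0.0656 0.0667]
-0.135 464 [0.0596 0.0632 0.0671]
-0.13 1800 [0.0683 0.0794 0.088 ]
-0.125 1384 [0.0882 0.0893 0.0904]
-0.12 1229 [0.0873 0.0884 0.0895]
-0.115 1148 [0.0862 0.0872 0.0884]
-0.11 1071 [0.0851 0.0861 0.0872]
-0.105 1052 [0.0839 0.085  0.0861]
-0.1 943 [0.0833 0.0843 0.0854]
-0.095 1157 [0.0822 0.0834 0.1289]
-0.09 3503 [0.0814 0.1238 0.1294]
-0.085 782 [0.0797 0.0807 0.0817]
-0.08 724 [0.0786 0.0796 0.0806]
-0.075 684 [0.0775 0.0784 0.0795]
-0.07 654 [0.0765 0.0773 0.0782]
-0.065 609 [0.0752 0.0762 0.077 ]
-0.06 554 [0.074  0.0751 0.076 ]
-0.055 496 [0.0727 0.0738 0.0748]
-0.05 138 [0.0717 0.0724 0.0733]Traceback (most recent call last):
  File "<stdin>", line 5, in <module>
    return umr_minimum(a, axis, None, out, keepdims, initial, where)
ValueError: zero-size array to reduction operation minimum which has no identity
```

View pics/t3.png

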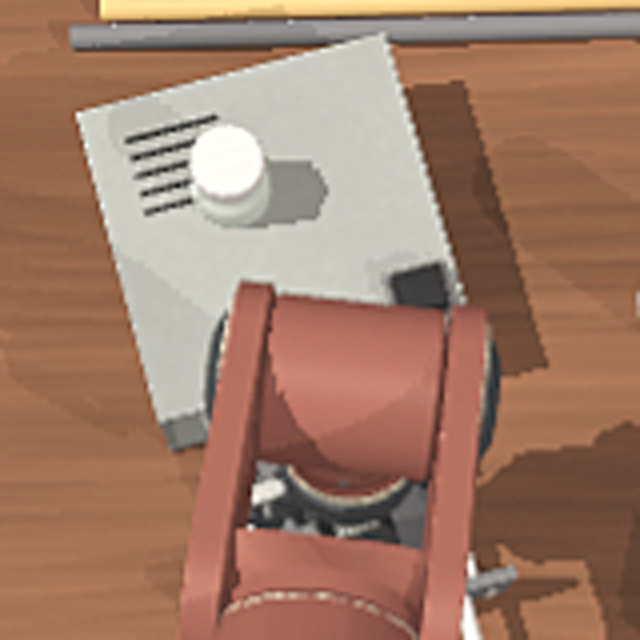

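View pics/s3.png

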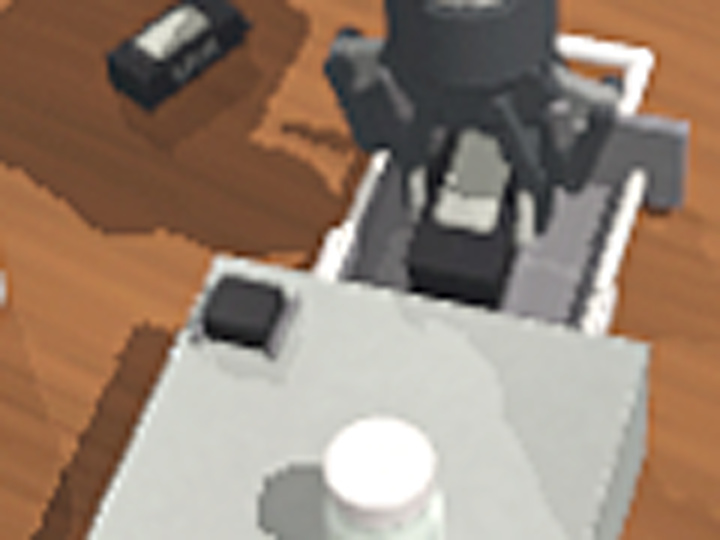

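Run:
```python
from h import *
z=np.load('/tmp/t2.npz');im,d=z['im'],z['d'];W=cloud(cams.camera_info('top'),d);q=W[...,:2]-C0;x=q@CX;y=q@CYv;Z=W[...,2]
k=(x>-.03)&(x<.0)&(np.abs(y)<.045)&(Z>.029)&(Z<.042)&(im.min(-1)>140); print('ledge',k.sum(),x[k].min(),x[k].max(),y[k].min(),y[k].max())
k=(x>-.135)&(x<-.11)&(np.abs(y)<.04)&(im.min(-1)>140); print('rib',k.sum(),np.median(x[k]),y[k].min(),y[k].max(),np.median(Z[k]))
k=(x>-.155)&(x<-.13)&(np.abs(y)<.11)&(Z>.06)&(Z<.073); print('panel',k.sum(),np.median(x[k]),y[k].min(),y[k].max())
z=np.load('/tmp/w8.npz');im,d=z['im'],z['d'];W=cloud(np.load('/tmp/w8_i.npy',allow_pickle=True).item(),d);q=W[...,:2]-C0;x=q@CX;y=q@CYv;Z=W[...,2]
k=(x>-.155)&(x<-.135)&(np.abs(y)<.11)&(Z>.06)&(Z<.073); print('panel wrist',k.sum(),np.percentile(x[k],[2,50,98]),y[k].min(),y[k].max())
k=(x>-.125)&(x<-.1)&(np.abs(y)<.04)&(Z>.08)&(Z<.1); print('pack wrist',np.percentile(y[k],[1,99]))
```

```text
ledge 97 -0.015748826022160684 -0.005629586122382109 -0.030337357507669672 0.030922142990218584
rib 35 -0.12396871877732824 -0.023692050152908102 0.02392441265778504 0.02202436574359929
panel 229 -0.1435076333293167 -0.07474594619513485 0.08427537155698553
panel wrist 8964 [-0.14912014 -0.14522597 -0.1413856 ] -0.08678374929750547 0.08328580162188652
pack wrist [-0.02067759  0.02153265]
```

View pics/w8.png

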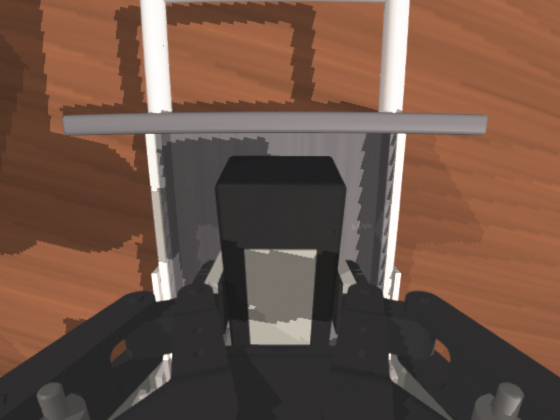

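Call:
play_rows(
  motion=[
    [1, [0.0, -0.001, -0.006], 0],
    [1, [0.0, -0.001, -0.012], 0],
    [1, [0.0, -0.001, -0.0135], 0],
    [1, [0.0, -0.001, -0.0135], 0],
  ],
)

```text
time: 14.65
tool_pos: [0.571, -0.008, 0.0374]
tool_rot: [-0.435, 0.558, -0.434, -0.558]
contact_force: [0.6, -0.3, -2.2]
gripper_width: 0.507
```

Call:
play_rows(
  motion=[
    [1, [0.0, 0, -0.002], 0],
    [1, [0.0, 0, -0.004], 0],
    [1, [0.003, 0.0008, -0.004], 0],
    [1, [0.006, 0.0015, -0.004], 0],
    [1, [0.006, 0.0015, -0.004], 0],
  ],
)

```text
time: 15.15
tool_pos: [0.5778, -0.0065, 0.0341]
tool_rot: [-0.435, 0.558, -0.434, -0.558]
contact_force: [1.1, 0.6, -2.0]
gripper_width: 0.506
```

Run:
```python
from h import *
wl('w9',hi=-.03)
```

```text
[ 0.5778 -0.0065  0.0341] 104.2 [-0.0668 -0.002 ] [ 1.1  0.6 -2. ]
-0.15 1110 [0.0645 0.0656 0.0667]
-0.145 1318 [0.0547 0.0654 0.0667]
-0.125 294 [0.0503 0.0525 0.0549]
-0.12 1850 [0.0563 0.0675 0.0757]
-0.115 1362 [0.0753 0.0764 0.0774]
-0.11 1218 [0.0744 0.0754 0.0766]
-0.105 1146 [0.0733 0.0744 0.0754]
-0.1 1076 [0.0722 0.0733 0.0743]
-0.095 1040 [0.0711 0.0722 0.0732]
-0.09 1836 [0.0707 0.0728 0.1297]
-0.085 1889 [0.0697 0.1084 0.1229]
-0.08 7450 [0.0692 0.1183 0.1286]
-0.075 777 [0.067  0.0681 0.069 ]
-0.07 729 [0.066 0.067 0.068]
-0.065 672 [0.0649 0.066  0.0668]
-0.06 647 [0.0639 0.0649 0.0658]
-0.055 613 [0.0628 0.0638 0.0647]
-0.05 561 [0.0617 0.0626 0.0636]
-0.045 478 [0.0603 0.0614 0.0624]
-0.04 120 [0.0593 0.0603 0.061 ]
```

Call:
play_rows(
  motion=[
    [1, [0.0, 0, -0.001], 0],
    [1, [0.002, 0.0005, -0.002], 0],
    [1, [0.004, 0.001, -0.002], 0],
    [1, [0.005, 0.0012, -0.002], 0],
    [1, [0.005, 0.0012, -0.002], 0],
  ],
)

```text
time: 15.7
tool_pos: [0.582, -0.0054, 0.0317]
tool_rot: [0.434, -0.558, 0.435, 0.558]
contact_force: [-0.5, -0.0, -1.8]
gripper_width: 0.507
```

Call:
play_rows(
  motion=[
    [1, [0.0012, 0.0003, 0], 0],
    [1, [0.0024, 0.0006, 0], 0],
    [1, [0.0024, 0.0006, -0.001], 0],
    [1, [0.0024, 0.0006, -0.001], 0],
  ],
)

```text
time: 16.1
tool_pos: [0.5823, -0.0054, 0.0309]
tool_rot: [0.433, -0.556, 0.436, 0.559]
contact_force: [-9.9, -2.3, 5.6]
gripper_width: 0.509
```

Call:
play_rows(
  motion=[
    [1, [-0.0006, -0.0002, -0.001], 0],
    [1, [-0.0011, -0.0003, -0.002], 0],
    [1, [-0.0016, -0.0004, -0.003], 0],
    [1, [-0.0021, -0.0005, -0.004], 0],
    [1, [-0.0021, -0.0005, -0.004], 0],
  ],
)

```text
time: 16.6
tool_pos: [0.5822, -0.0055, 0.0298]
tool_rot: [0.434, -0.557, 0.435, 0.558]
contact_force: [-14.9, -0.3, 16.3]
gripper_width: 0.504
```

Run:
```python
from h import *
wl('w10',hi=-.03)
```

```text
[ 0.5822 -0.0055  0.0298] 104.2 [-0.0622 -0.0021] [-14.9  -0.3  16.3]
-0.15 1136 [0.0644 0.0656 0.0667]
-0.145 1726 [0.0533 0.0653 0.0667]
-0.12 147 [0.0501 0.0512 0.0532]
-0.115 1841 [0.0536 0.0646 0.0719]
-0.11 1307 [0.0709 0.0719 0.0729]
-0.105 1230 [0.0698 0.0709 0.0719]
-0.1 1130 [0.0688 0.0698 0.0708]
-0.095 1068 [0.0677 0.0688 0.0697]
-0.09 1028 [0.0668 0.0677 0.0688]
-0.085 3323 [0.0665 0.1249 0.1296]
-0.08 1864 [0.0652 0.1045 0.1185]
-0.075 7554 [0.0648 0.1142 0.1247]
-0.07 769 [0.0627 0.0637 0.0646]
-0.065 740 [0.0616 0.0627 0.0637]
-0.06 680 [0.0608 0.0616 0.0626]
-0.055 656 [0.0597 0.0605 0.0615]
-0.05 615 [0.0586 0.0596 0.0605]
-0.045 546 [0.0574 0.0583 0.0594]
-0.04 475 [0.0561 0.0572 0.0582]
-0.035 79 [0.055  0.0561 0.0567]
```

Call:
play_rows(
  motion=[
    [1, [-0.001, -0.0002, -0.001], 0],
    [1, [-0.0018, -0.0004, -0.002], 0],
    [1, [-0.0024, -0.0006, -0.003], 0],
    [1, [-0.003, -0.0008, -0.004], 0],
    [1, [-0.003, -0.0008, -0.004], 0],
  ],
)

```text
time: 17.15
tool_pos: [0.5814, -0.0062, 0.0264]
tool_rot: [-0.435, 0.559, -0.434, -0.557]
contact_force: [-6.8, -0.6, 13.3]
gripper_width: 0.506
```

Run:
```python
from h import *
wl('w11',hi=-.03)
```

```text
[ 0.5814 -0.0062  0.0264] 104.2 [-0.0632 -0.0026] [-6.8 -0.6 13.3]
-0.15 1270 [0.0644 0.0656 0.0668]
-0.145 1770 [0.0541 0.0653 0.0666]
-0.12 237 [0.0502 0.0519 0.0542]
-0.115 1694 [0.0552 0.065  0.0669]
-0.11 1242 [0.0647 0.0658 0.0667]
-0.105 1155 [0.0639 0.0649 0.0659]
-0.1 1113 [0.0632 0.0642 0.0651]
-0.095 1040 [0.0625 0.0634 0.0644]
-0.09 1021 [0.062  0.0629 0.0639]
-0.085 5447 [0.062  0.1219 0.1285]
-0.08 2061 [0.0608 0.1073 0.1221]
-0.075 6456 [0.0606 0.1096 0.1207]
-0.07 787 [0.0589 0.0599 0.0608]
-0.065 751 [0.0582 0.0591 0.06  ]
-0.06 715 [0.0574 0.0584 0.0593]
-0.055 665 [0.0567 0.0576 0.0585]
-0.05 624 [0.0559 0.0569 0.0577]
-0.045 593 [0.0551 0.056  0.0569]
-0.04 287 [0.0541 0.0551 0.056 ]
```

Call:
play_rows(
  motion=[
    [1, [-0.001, 0.0003, -0.001], 0],
    [1, [-0.0014, 0.0004, -0.002], 0],
    [1, [-0.0018, 0.0004, -0.003], 0],
    [1, [-0.0022, 0.0004, -0.004], 0],
    [1, [-0.0022, 0.0004, -0.004], 0],
  ],
)

```text
time: 17.7
tool_pos: [0.5803, -0.0063, 0.0226]
tool_rot: [-0.436, 0.56, -0.433, -0.556]
contact_force: [-3.2, -1.0, 10.5]
gripper_width: 0.503
```

Run:
```python
from h import *
wl('w12',hi=-.03)
```

```text
[ 0.5803 -0.0063  0.0226] 104.2 [-0.0643 -0.0024] [-3.2 -1.  10.5]
-0.15 1416 [0.0643 0.0656 0.0668]
-0.145 1842 [0.0537 0.0653 0.0666]
-0.12 565 [0.0509 0.0556 0.0592]
-0.115 1275 [0.0585 0.0596 0.0606]
-0.11 1195 [0.0582 0.0593 0.0603]
-0.105 1134 [0.0578 0.0588 0.0598]
-0.1 1076 [0.0574 0.0583 0.0593]
-0.095 1062 [0.0569 0.0579 0.0589]
-0.09 1309 [0.0569 0.0581 0.1241]
-0.085 5214 [0.0571 0.1174 0.1247]
-0.08 6661 [0.0568 0.108  0.1175]
-0.075 1801 [0.0557 0.0953 0.113 ]
-0.07 796 [0.0549 0.0559 0.0568]
-0.065 777 [0.0546 0.0555 0.0564]
-0.06 727 [0.0541 0.055  0.0559]
-0.055 716 [0.0537 0.0546 0.0555]
-0.05 644 [0.0532 0.0541 0.055 ]
-0.045 555 [0.0527 0.0537 0.0545]
-0.04 56 [0.052  0.0528 0.0536]
```

Call:
play_rows(
  motion=[
    [1, [-0.0005, 0.0, -0.001], 0],
    [1, [-0.001, 0, -0.002], 0],
    [1, [-0.0014, 0, -0.003], 0],
    [1, [-0.0017, 0, -0.004], 0],
    [1, [-0.0017, 0, -0.004], 0],
  ],
)

```text
time: 18.25
tool_pos: [0.579, -0.0064, 0.0188]
tool_rot: [-0.436, 0.56, -0.433, -0.555]
contact_force: [-4.5, -1.3, 10.5]
gripper_width: 0.505
```

Run:
```python
from h import *
wl('w13',hi=-.03)
```

```text
[ 0.579  -0.0064  0.0188] 104.1 [-0.0656 -0.0022] [-4.5 -1.3 10.5]
-0.15 1458 [0.0645 0.0657 0.0668]
-0.145 1926 [0.0542 0.0653 0.0666]
-0.12 714 [0.051  0.0527 0.0539]
-0.115 1196 [0.0521 0.0531 0.0541]
-0.11 1142 [0.0519 0.0529 0.0539]
-0.105 1115 [0.0518 0.0528 0.0537]
-0.1 1044 [0.0517 0.0527 0.0536]
-0.095 1057 [0.0517 0.0527 0.0538]
-0.09 4260 [0.0523 0.1158 0.121 ]
-0.085 2218 [0.0519 0.0978 0.1179]
-0.08 7646 [0.0524 0.103  0.1136]
-0.075 859 [0.0512 0.0522 0.0531]
-0.07 825 [0.0511 0.0521 0.053 ]
-0.065 809 [0.051  0.0519 0.0528]
-0.06 764 [0.0509 0.0517 0.0526]
-0.055 724 [0.0507 0.0517 0.0526]
-0.05 694 [0.0506 0.0514 0.0524]
-0.045 280 [0.0504 0.0512 0.0521]
```

View pics/w13.png

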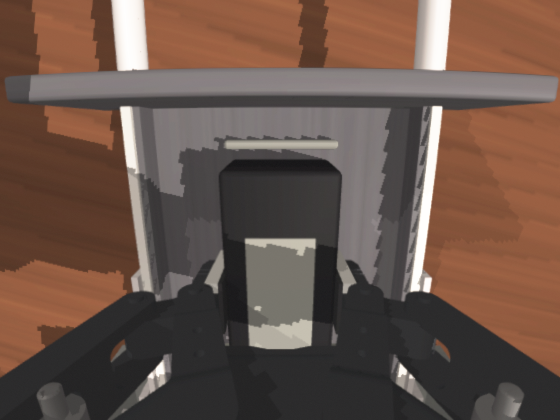

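Call:
play_rows(
  motion=[
    [1, [-0.0003, 0.0, -0.001], 0],
    [1, [-0.0005, 0, -0.002], 0],
    [0.3, [-0.0005, 0, -0.001], 0],
    [-0.2, [-0.0005, 0, 0.0], 0],
    [-0.2, [-0.0005, 0, 0.001], 0],
  ],
)

```text
time: 18.8
tool_pos: [0.5752, -0.0056, 0.0161]
tool_rot: [-0.435, 0.558, -0.434, -0.558]
contact_force: [-0.3, 0.2, -0.3]
gripper_width: 0.602
```

Call:
play_rows(
  motion=[
    [-0.2, [0, 0, 0], 0],
    [-0.2, [0, 0, 0.015], 0],
    [-0.2, [0, 0, 0.035], 0],
    [-0.2, [0, 0, 0.07], 0],
    [-0.2, [0, 0, 0.11], 0],
  ],
)

```text
time: 19.3
tool_pos: [0.5738, -0.0054, 0.1263]
tool_rot: [0.434, -0.557, 0.435, 0.559]
contact_force: [0.9, -1.0, -0.4]
gripper_width: 0.599
```

Run:
```python
from h import *
wl('w14',hi=0.,zl=.01)
print([(np.round(tocab(r['at']),4),r['at'],r['score']) for r in nets.landmark_of('wrist','pack')])
```

```text
[ 0.5738 -0.0054  0.1263] 104.2 [-0.0704  0.    ] [ 0.9 -1.  -0.4]
-0.15 288 [0.0644 0.0656 0.0669]
-0.145 442 [0.0153 0.0649 0.0665]
-0.14 227 [0.0145 0.0158 0.0169]
-0.135 237 [0.0146 0.0158 0.0169]
-0.13 257 [0.0151 0.0168 0.0241]
-0.125 228 [0.015  0.0218 0.0243]
-0.12 418 [0.0153 0.0479 0.0505]
-0.115 323 [0.0487 0.0497 0.0509]
-0.11 305 [0.0488 0.0498 0.0508]
-0.105 294 [0.0488 0.0498 0.0508]
-0.1 290 [0.0487 0.0498 0.0509]
-0.095 283 [0.0491 0.0502 0.0512]
-0.09 268 [0.0492 0.0502 0.0511]
-0.085 281 [0.0492 0.0502 0.0514]
-0.08 273 [0.0492 0.0503 0.0513]
-0.075 261 [0.0491 0.0503 0.0514]
-0.07 268 [0.0493 0.0503 0.0513]
-0.065 263 [0.0492 0.0503 0.0513]
-0.06 257 [0.0492 0.0504 0.0513]
-0.055 251 [0.0493 0.0503 0.0513]
-0.05 238 [0.0493 0.0503 0.0512]
-0.045 230 [0.049  0.0501 0.051 ]
-0.04 235 [0.0489 0.05   0.0509]
-0.035 232 [0.0489 0.0499 0.0508]
-0.03 230 [0.0489 0.05   0.051 ]
-0.025 204 [0.0489 0.0499 0.051 ]
-0.015 100 [0.034  0.0349 0.0358]
-0.01 189 [0.0337 0.0348 0.0358]
-0.005 427 [0.0341 0.0758 0.0802]
[(array([-0.1809, -0.2002]), [0.5157, -0.2267, -0.0002], 0.7), (array([-0.0663, -0.0006]), [0.5779, -0.005, 0.0157], 0.55)]
```

View pics/w14.png

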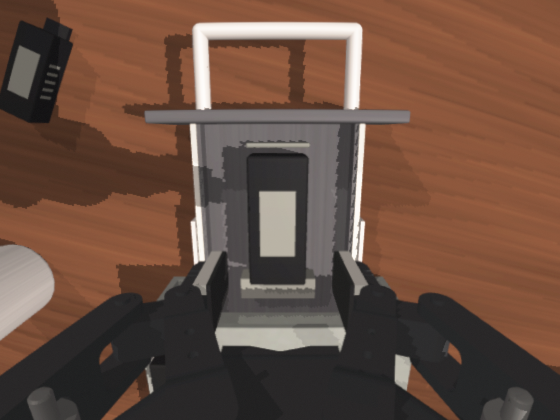

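Call:
play_rows(
  motion=[
    [1, [0.03, -0.011, 0.02], 0],
    [1, [0.06, -0.023, 0.02], 0],
    [1, [0.09, -0.034, 0.02], 0],
    [1, [0.118, -0.0456, 0.02], 0],
    [1, [0.118, -0.0456, 0.01], 0],
  ],
)

```text
time: 19.9
tool_pos: [0.6963, -0.0529, 0.1377]
tool_rot: [-0.436, 0.559, -0.434, -0.556]
contact_force: [-0.0, 0.3, -0.1]
gripper_width: 0.001
```

Call:
play_rows(
  motion=[
    [1, [0, 0, -0.01], 0],
    [1, [0, 0, -0.02], 0],
    [1, [0, 0, -0.025], 0],
    [1, [0, 0, -0.025], 0],
  ],
)

```text
time: 20.3
tool_pos: [0.6913, -0.0507, 0.1091]
tool_rot: [0.434, -0.557, 0.435, 0.559]
contact_force: [0.0, -0.3, -1.4]
gripper_width: 0.005
```

Run:
```python
from h import *
s,R,a=tool(); print(s['tool_pos'],s['contact_force'],s['gripper_width'])
save('wrist','w15')
print([(np.round(r['at'],4),r['score']) for r in nets.landmark_of('wrist','release_top')], w2px(cams.camera_info('wrist'),[*s['tool_pos'][:2],.096]))
```

```text
[ 0.69134598 -0.05070124  0.10905596] [ 0.0189501  -0.28868064 -1.39324074] 0.004751719014335718
[(array([ 0.692 , -0.0566,  0.0917]), 0.91)] (np.float64(281.14268448699397), np.float64(252.2500577950032))
```

View pics/w15.png

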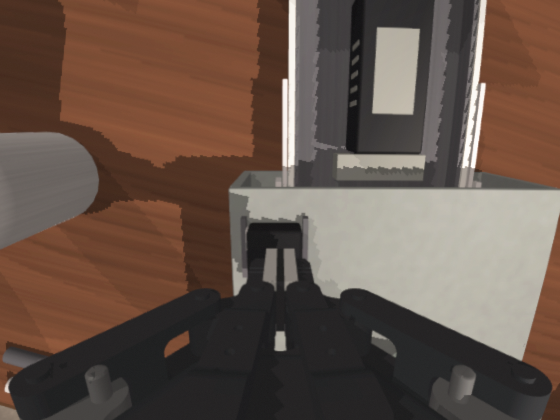

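Call:
play_rows(
  motion=[
    [1, [0, -0.002, -0.008], 0],
    [1, [0, -0.002, -0.012], 0],
    [1, [0, -0.002, -0.016], 0],
    [1, [0, -0.002, -0.02], 0],
    [1, [0, -0.002, -0.024], 0],
  ],
)

```text
time: 20.9
tool_pos: [0.693, -0.0535, 0.087]
tool_rot: [-0.434, 0.558, -0.435, -0.558]
contact_force: [-2.3, -0.7, 4.0]
gripper_width: 0.0
```

Call:
play_rows(
  motion=[
    [1, [0, 0, 0], 0],
    [1, [0, 0, 0], 0],
  ],
)

```text
time: 21.1
tool_pos: [0.693, -0.0535, 0.0871]
tool_rot: [-0.434, 0.558, -0.435, -0.558]
contact_force: [-1.7, -0.5, 4.9]
gripper_width: 0.002
```

Run:
```python
from h import *
s,R,a=tool(); print(s['tool_pos'],s['contact_force'],s['gripper_width'])
save('wrist','w16')
```

```text
[ 0.69297461 -0.05346234  0.08713969] [-1.73657349 -0.45526246  4.86621824] 0.001988343359793254
```

View pics/w16.png

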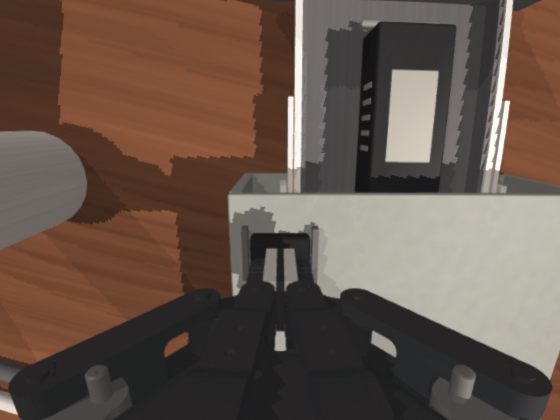

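Call:
play_rows(
  motion=[
    [1, [0, 0, -0.001], 0],
    [1, [0, 0, -0.002], 0],
    [1, [0, 0, -0.002], 0],
    [1, [0, 0, -0.002], 0],
    [1, [0, 0, -0.002], 0],
  ],
)

```text
time: 21.65
tool_pos: [0.6931, -0.0535, 0.0859]
tool_rot: [-0.434, 0.558, -0.435, -0.558]
contact_force: [-4.0, -1.0, 6.9]
gripper_width: -0.004
```

Call:
play_rows(
  motion=[
    [1, [0, 0, 0.01], 0],
    [1, [0, 0, 0.03], 0],
    [1, [0, 0, 0.06], 0],
    [1, [-0.04, 0, 0.09], 0],
    [0.6, [-0.08, 0, 0.11], 0],
  ],
)

```text
time: 22.15
tool_pos: [0.6134, -0.0531, 0.1965]
tool_rot: [-0.435, 0.559, -0.434, -0.557]
contact_force: [-0.4, -0.4, 0.4]
gripper_width: 0.157
```

Run:
```python
from h import *
s,R,a=tool(); print(s['tool_pos'],a,s['contact_force'],s['joint_pos'])
save('wrist','w17')
for c in('wrist','scene'):
  if c=='scene': save('scene','s4',(180,130,340,250),5)
  print([(np.round(r['at'],4),np.round(tocab(r['at']),4),r['score']) for r in nets.landmark_of(c,'handle')])
```

```text
[ 0.61337279 -0.05314391  0.19646032] 104.1881936460184 [-0.42617291 -0.40624785  0.37341956] [-2.07566208e-01  5.25080546e-02  1.67183203e+00  7.24460877e-04
  1.41477882e+00 -2.02610548e+00]
[(array([ 0.5112, -0.0216,  0.0507]), array([-0.135 , -0.0003]), 0.6)]
[(array([ 0.5057, -0.0246,  0.0539]), array([-0.1411, -0.0019]), 0.79)]
```

View pics/w17.png

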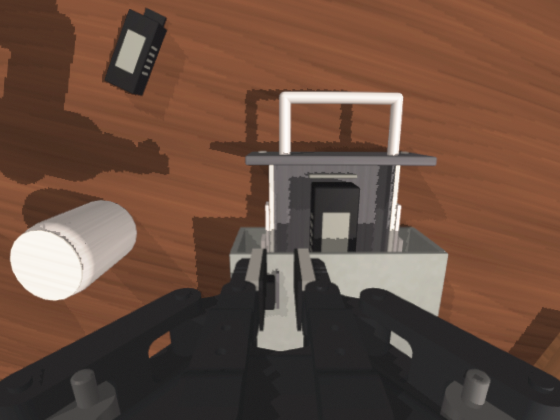

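View pics/s4.png

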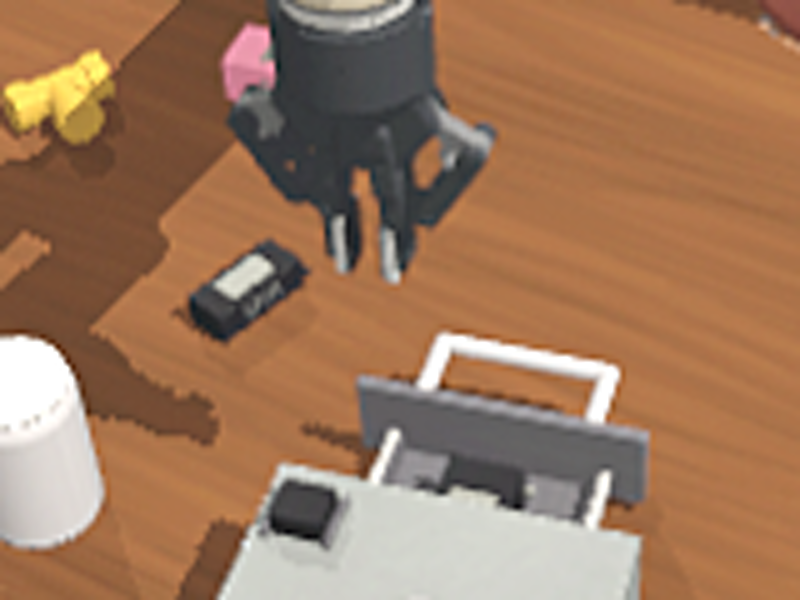

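Call:
play_rows(
  motion=[
    [1, [-0.04, 0.006, 0], 0],
    [1, [-0.08, 0.012, 0], 0],
    [1, [-0.12, 0.019, 0], 0],
    [1, [-0.141, 0.022, 0], 0],
    [1, [-0.141, 0.022, -0.03], 0],
  ],
)

```text
time: 22.85
tool_pos: [0.4736, -0.0313, 0.1679]
tool_rot: [-0.436, 0.56, -0.433, -0.555]
contact_force: [1.7, 0.1, 0.1]
gripper_width: -0.002
```

Call:
play_rows(
  motion=[
    [1, [0, 0, -0.04], 0],
    [1, [0, 0, -0.08], 0],
    [1, [0, 0, -0.11], 0],
    [1, [0, 0, -0.13], 0],
    [1, [0, 0, -0.132], 0],
  ],
)

```text
time: 23.35
tool_pos: [0.4693, -0.0305, 0.0285]
tool_rot: [0.433, -0.555, 0.436, 0.561]
contact_force: [-0.7, 0.3, -1.8]
gripper_width: -0.002
```

Call:
play_rows(
  motion=[
    [1, [0.0048, 0.0012, 0], 0],
    [1, [0.0097, 0.0025, 0], 0],
    [1, [0.0145, 0.0037, 0], 0],
    [1, [0.0194, 0.0049, 0], 0],
    [1, [0.0242, 0.0061, 0], 0],
  ],
)

```text
time: 23.85
tool_pos: [0.4971, -0.0252, 0.0336]
tool_rot: [-0.435, 0.558, -0.434, -0.557]
contact_force: [-0.5, -0.7, 0.2]
gripper_width: 0.0
```

Call:
play_rows(
  motion=[
    [1, [0.0039, 0.001, 0], 0],
    [1, [0.0078, 0.002, 0], 0],
    [1, [0.0116, 0.0029, 0], 0],
    [1, [0.0155, 0.0039, 0], 0],
    [1, [0.0194, 0.0049, 0], 0],
  ],
)

```text
time: 24.35
tool_pos: [0.5157, -0.0203, 0.0327]
tool_rot: [0.434, -0.558, 0.435, 0.558]
contact_force: [-2.1, -0.2, 1.8]
gripper_width: -0.003
```

Call:
play_rows(
  motion=[
    [1, [0.0039, 0.001, 0], 0],
    [1, [0.0078, 0.002, 0], 0],
    [1, [0.0116, 0.0029, 0], 0],
    [1, [0.0155, 0.0039, 0], 0],
    [1, [0.0194, 0.0049, 0], 0],
  ],
)

```text
time: 24.85
tool_pos: [0.5351, -0.0153, 0.0327]
tool_rot: [0.434, -0.558, 0.435, 0.558]
contact_force: [-3.1, -0.8, 1.5]
gripper_width: -0.002
```

Run:
```python
from h import *
s,R,a=tool(); print(s['tool_pos'],a,tocab(s['tool_pos']),s['contact_force'])
save('wrist','w18')
```

```text
[ 0.53512364 -0.01533178  0.03273875] 104.16299658722755 (np.float64(-0.11026641646662541), np.float64(-8.522116181982944e-05)) [-3.07463939 -0.84871875  1.4860478 ]
```

View pics/w18.png

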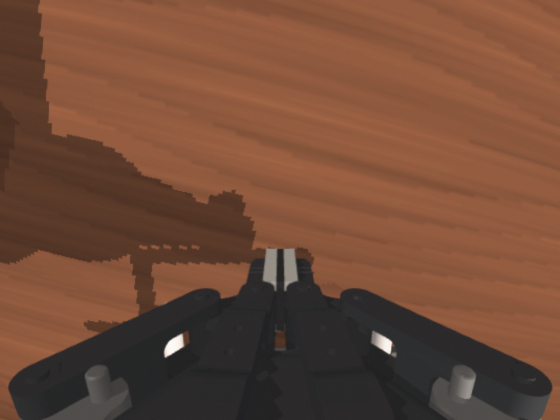

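Call:
play_rows(
  motion=[
    [1, [0.0039, 0.001, 0], 0],
    [1, [0.0078, 0.002, 0], 0],
    [1, [0.0116, 0.0029, 0], 0],
    [1, [0.0155, 0.0039, 0], 0],
    [1, [0.0194, 0.0049, 0], 0],
  ],
)

```text
time: 25.4
tool_pos: [0.5545, -0.0104, 0.0327]
tool_rot: [0.434, -0.558, 0.435, 0.558]
contact_force: [-2.6, -0.6, 1.1]
gripper_width: -0.003
```

Call:
play_rows(
  motion=[
    [1, [0.0029, 0.0007, 0], 0],
    [1, [0.0058, 0.0015, 0], 0],
    [1, [0.0087, 0.0022, 0], 0],
    [1, [0.0116, 0.0029, 0], 0],
    [1, [0.0136, 0.0034, 0], 0],
  ],
)

```text
time: 25.9
tool_pos: [0.5681, -0.007, 0.0327]
tool_rot: [0.434, -0.558, 0.435, 0.558]
contact_force: [-4.3, -1.6, 1.2]
gripper_width: -0.004
```

Call:
play_rows(
  motion=[
    [1, [0.001, 0.0002, 0], 0],
    [1, [0.0019, 0.0005, 0], 0],
    [1, [0.0029, 0.0007, 0], 0],
    [1, [0.0039, 0.001, 0], 0],
    [1, [0.0039, 0.001, 0], 0],
  ],
)

```text
time: 26.4
tool_pos: [0.569, -0.0067, 0.0326]
tool_rot: [0.432, -0.556, 0.437, 0.56]
contact_force: [-15.3, -3.3, 9.5]
gripper_width: 0.004
```

Call:
play_rows(
  motion=[
    [1, [-0.0145, -0.0037, 0], 0],
    [1, [-0.0485, -0.0123, 0], 0],
    [1, [-0.0485, -0.0123, 0.04], 0],
    [1, [-0.06, -0.06, 0.09], 0],
    [1, [-0.08, -0.11, 0.13], 0],
  ],
)

```text
time: 26.9
tool_pos: [0.5029, -0.0893, 0.1421]
tool_rot: [-0.435, 0.56, -0.433, -0.557]
contact_force: [1.5, -0.6, 0.5]
gripper_width: -0.0
```

Call:
play_rows(
  motion=[
    [1, [-0.02, -0.05, 0.02], 0],
    [1, [-0.04, -0.1, 0.04], 0],
    [1, [-0.06, -0.15, 0.06], 0],
  ],
)

```text
time: 27.2
tool_pos: [0.4498, -0.2214, 0.1938]
tool_rot: [-0.435, 0.56, -0.434, -0.556]
contact_force: [1.1, -1.1, -0.2]
gripper_width: -0.001
```

Run:
```python
from h import *
im,d=save('top','t5',(200,60,360,220),4); save('scene','s5')
W=cloud(cams.camera_info('top'),d);P=W.reshape(-1,3);q=P[:,:2]-C0;x=q@CX;y=q@CYv;mn=im.reshape(-1,3).min(-1)
h=(x>-.11)&(x<-.03)&(np.abs(y)<.04)&(P[:,2]>.04)&(P[:,2]<.06)&(mn>170); print('bar',h.sum(),x[h].min(),np.median(x[h]),x[h].max())
p=(np.abs(x)<.03)&(np.abs(y)<.09)&(P[:,2]>.06)&(P[:,2]<.071); print('panel',p.sum(),np.percentile(x[p],[2,50,98]))
k=(np.abs(x-.034)<.01)&(np.abs(y+.072)<.01);print('btn z',np.nanmedian(P[k,2]))
for n in ['handle','release_top','jar','tin','tee','wrench','pack']: print(n,[(np.round(r['at'],3).tolist(),np.round(tocab(r['at']),3),round(r['score'],2)) for r in nets.landmark_of('top',n)][:3])
s,R,a=tool();print(s['tool_pos'],s['time'])
```

```text
bar 117 -0.06279291287333043 -0.05874168363144561 -0.053772443170283256
panel 248 [-0.0080819  -0.00444608  0.00029491]
btn z 0.09593311064993187
handle [([0.586, -0.005, 0.054], array([-0.058, -0.002]), 0.76)]
release_top [([0.69, -0.053, 0.098], array([ 0.03 , -0.075]), 0.7)]
jar [([0.756, 0.063, 0.083], array([0.123, 0.022]), 0.83)]
tin [([0.706, -0.24, -0.0], array([ 0.001, -0.26 ]), 0.9)]
tee []
wrench [([0.395, 0.398, -0.004], array([-0.145,  0.435]), 0.86)]
pack [([0.516, -0.227, 0.001], array([-0.181, -0.2  ]), 0.68)]
[ 0.44978073 -0.21824341  0.19107281] 27.65
```

View pics/t5.png

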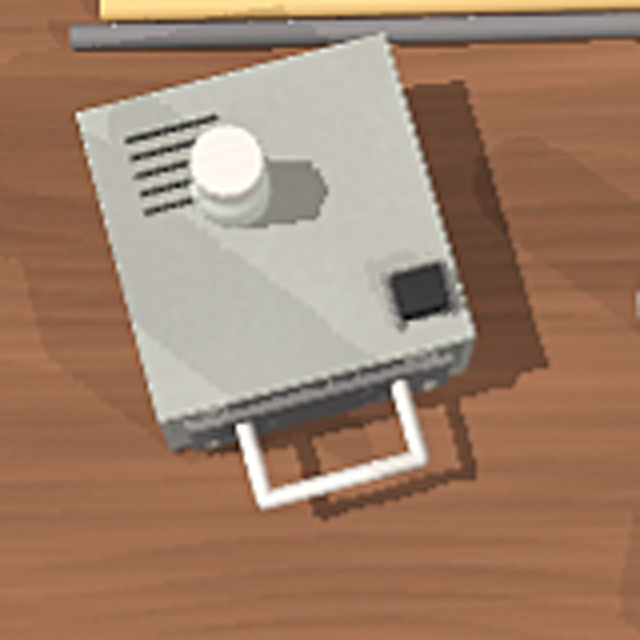

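View pics/s5.png

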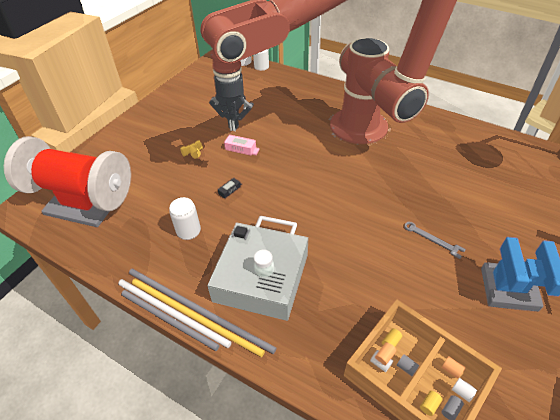

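Run:
```python
from h import *
print(workorder.job_done())
```

```text
the job is handed in; nothing more can be done
None
```

The job is handed in, at about 27.7 s of the 72 s. The pack is in its bay and the tray is home.

- **Tray out:** I gripped the bar and pulled the tray to its lock. The button was back up at 96 mm, and the tray stayed out when I let go.
- **Pack:** I took the larger black one, not the small black or the pink one. I tilted it about 12° in the grip by pressing its heel on top of the tray's front panel. I then hooked the toe under the ledge and swung the heel down behind the rib. After I let go, its top measured level at 50 mm, where the 16 mm floor plus the 34 mm pack should put it, with the heel inside the rib.
- **Release and home:** I pressed the button down about 10 mm, and the tray ran back by itself to about 0.075. I pushed it home by the bar until it stopped at about 15 N.

**Last checks:**
- The front panel's inner face is at the cabinet front, to about 1 mm, and the button is up.
- The jar, tin and wrench are where they started, within the networks' accuracy. The network missed the tee in the last top picture, but the scene picture shows it in place.
- The gripper is clear of everything.
- The networks read the bar at home about 4 mm high (54 mm against 50 mm), which is within their error.
- The pack can't be seen with the tray shut. My last view of it was at travel 0.075, still seated behind the rib.

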